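# Open the condiment pot and bring it to the front of the carousel

## Robot

A 6-joint arm with a two-finger parallel gripper is mounted at the origin on a cart in front of the work surface, level with it; the furniture and walls round the work are solid. World frame = base frame: x ahead of the robot, y to its left, z up, the work surface at z = 0. Lengths are in m, angles in rad, forces in N, time in s.
With the tool pointing down it reaches from about 0.375 to 0.9 m from the base axis. Payload 3.1 kg.
Tool frame: the origin (TCP) lies at the centre of the arm's flange, where the gripper is bolted on; the fingertips stand 173 mm ahead of it and the grasp point (between the pads) lies 155 mm ahead of it; z points along the fingers, y is the line along which they close (so a half turn about z gives the same grasp; the last joint's range is limited). The gripper opens to 85 mm and grips with 20 to 120 N. Pads are 22 mm wide; open, the fingers measure 114 mm over their backs; the gripper's body (76 mm by 85 mm) begins 54 mm behind the grasp point. The pads swing forward as they close: fully open they stand 13 mm farther back than shut.
Start: joints at [1.127, 0.527, 1.433, -0, 1.181, -0.178], TCP at [0.164, 0.603, 0.405] pointing down, gripper open.
Joint ranges: [-3.08, 3.08], [-0.75, 2.2], [0.22, 2.44], [-1.43, 4.57], [0, 2.65], [-2.85, 2.85]. Speed limits (rad/s): [2.79, 2.79, 3.14, 3.14, 3.14, 3.14].

## Interface

Orientations are given as a unit quaternion [x, y, z, w].
In Python, from station import * gives the robot as it stands.
- The arm moves only by the shell command python3 -m jog 'ROWS' [OPENING] [FORCE]. ROWS is a JSON object of lists of equal length, an entry for each row: "linear": the shift along the world's x, y, z in mm, a list of three; "turn": the turn about the world's z in units of 5 degrees (1.0 is 5 degrees). A call has 1 to 12 rows; each row shifts and turns the commanded pose from where the row before left it; what a row does not reach is not made up. A row lasts 1/8 s, in which the tool goes at most 62.5 mm and 10.7 degrees, less where a joint would pass 70% of its speed; a pose out of reach is approached as far as the arm can. A call is refused whole if a number of a shift passes 62.5 or a number of a turn 1, either way. A call with a gripper value outside its range is refused whole. OPENING is the opening, from 0 (shut) to 1 (fully open), set as the call begins (- or left out, the last holds). The fingers move at their own pace and stop on an object; FORCE is the grip in N (left out, the last holds). Time passes only in rows, so rows that do not move let the fingers close. It gives the time, the measured TCP pose, the force, the opening and the grip force at its end, in the units of the state.
- sense(): the state, without advancing time (a new reading comes with each control period).
- snapshot(name): name is "scene" or "top" or "wrist"; returns the picture (400x640x3 uint8, red, green, blue); there is no depth.
- get_calibration(name): a dict with "fx", "fy", "cx", "cy" (pixels), "dist_coeffs" ([k1, k2, p1, p2, k3] as OpenCV has them; the pictures are not rectified), "world_to_cam" (4x4, takes a point from world to camera coordinates). Camera axes: x right, y down, z forward; pixel columns grow to the right and rows downward; lengths in m; the calibration is good to about 2 mm. A picture is of the moment at which its call begins: read the wrist's pose just before it. get_calibration takes no time and is no camera call; for the wrist camera it gives the pose at the moment of the call.
- sign_off(): hands the job in; it is judged then, once.
The state is a dict: "t": time; "q": joint angles; "qd": joint speeds; "tau": joint torques, N m; "tcp_pos": TCP position; "tool_rot": TCP orientation; "force": force on the tool from outside, world axes, zero at the start; "ft_torque": the same for the moment, N m; "finger_gap": opening from 0.0 (shut) to 1.0 (fully open); "gripper_force": force on a finger pad.
Only numpy, scipy, OpenCV 4.12 (cv2) and the standard library are available. Lean on these libraries where they do the work, as an engineer would, in place of code of your own. Each camera call takes 0.05 s, during which the arm holds its last target. There are 200 camera calls.

## Task

The cook wants to fill the red-banded pot on the condiment carousel: lift its loose wooden lid off by the knob and set it down gently, right way up, on the bare wooden cutting board beside the carousel. Then turn the carousel by the black knob on its centre post until the open pot stands in line with the red pointer on the base, and finish while still gripping the black knob to hold the turntable still. Do not let go at the end, and leave the loose cups, tin and jar standing on the table where they are.

Things in the scene. Friction and masses are not known exactly. Their poses are not given: they have to be found in the camera images.
- carousel_base: fixed dark round base of the carousel, 290 mm across, 12 mm high; origin at the centre of its underside, on the turning axis, on the table (z = 0); its -x axis points along the red pointer (its yaw and place vary)
- front_mark (a point): on top of the red pointer, a 16 mm wide tab at the front of the base, 165 mm from the turning axis, 12 mm above the table
- turntable: wooden turntable, 264 mm across, turning either way on the base with light friction (0.12 N m), stays where left; origin on the axis, 14 mm above the table; its -x axis points to the pot: pot at the pointer when its yaw equals carousel_base's (starts 0.9 to 5.4 rad away). Fixed on it, 88 mm from the axis, a quarter turn apart: the pot and three closed jars 42-47 mm thick, tops up to 130 mm above the table
- pot_rim (a point): centre of the mouth of the white pot with the red band, 76 mm across, 4 mm wall, rim 84 mm above the table, 88 mm from the turning axis; the pot is fixed to the turntable and turns with it
- centre_knob: round black knob on the steel centre post (14 mm thick), on the turning axis, fixed to the turntable and turning with it: 40 mm in diameter, 27 mm high; origin at the centre of its underside, 130 mm above the table, so its top is at 157 mm; its axes turn with the turntable
- lid: loose round wooden lid, about 0.12 kg: 82 mm disc 8 mm thick, with a plug 60 mm across and 5 mm deep under it (4 mm play in the pot mouth) and a dark knob on top; origin at the centre of the plug's underside, z up; total height 41 mm. Starts closed on the pot, origin 79 mm above the table. Standing on the board it rests on its plug, origin at 22 mm
- lid_knob (a point): centre of the lid's knob at the height to grip, 32 mm above the lid's origin; the knob is round, 22 mm in diameter, its full-width part reaching from 26 to 38 mm above the lid's origin, with a 16 mm neck below it
- board: wooden cutting board fixed on the table, 230 mm along its x, 340 mm along its y, 22 mm thick; origin at the centre of its underside; its top is empty
- dip_cup_0: small loose metal dip cup, 67 mm across, 33 mm high, bystander right of the board; origin under its centre
- dip_cup_1: small loose metal dip cup, 67 mm across, 33 mm high, bystander left of the carousel; origin under its centre
- milk_tin: loose red tin, 75 mm across, 58 mm high, bystander left in front; origin under its centre
- chilli_jar: loose glass jar with a pale lid, 70 mm across, 112 mm high, bystander left behind; origin under its centre
Things that resemble listed ones, but are neither listed nor needed, are in the scene too. There is more than one size of the lid; the job needs the smaller.

How it is judged:
On the way, in this order (a step that is already met when the one before it is completed fails the run):
1. the lid lies released on the cutting board, right way up (x of lid in the frame of board between -0.085 and 0.085 m and y of lid in the frame of board between -0.14 and 0.14 m and height (world z) of lid below 0.032 m and angle between lid's own z axis and vertical below 0.15 rad and linear speed of lid below 0.03 m/s and contact force between lid and board above 0.3 N and contact force between the fingers and lid below 0.1 N), for 0.2 s.
2. then the open pot is turned in line with the red pointer (x of pot_rim in the frame of carousel_base below 0 m and y of pot_rim in the frame of carousel_base between -0.012 and 0.012 m), for 0.2 s.
At the end, for the whole second after the job is handed in: Lid released, upright (0.15 rad), still on the board, its centre 30 mm or more inside the edges; pot on the pointer side, its centre within 12 mm (8 degrees) of the pointer line; turntable still (under 0.05 rad/s); fingers gripping the black knob (over 2 N) (all of step 1 and all of step 2 and angular speed of turntable below 0.05 rad/s and contact force between the fingers and centre_knob above 2 N); the arm keeps its last pose, push and grip.
It fails at once if a loose cup, tin or jar is moved by more than 30 mm (distance of any of dip_cup_0, dip_cup_1, milk_tin, chilli_jar from where it was at the start of the episode above 0.03 m).
It fails at once if the lid is tipped by more than 0.7 rad (angle between lid's own z axis and vertical above 0.7 rad).
It fails at once if the lid is dropped or slammed down (faster than 0.7 m/s while its underside is within 0.1 m of the table) (height (world z) of lid below 0.1 m and linear speed of lid above 0.7 m/s).
It also fails if it takes over 64 s, if anything falls off the work surface, if the arm or the gripper's body presses on something with over 40 N, if the wrist force passes 120 N, or if a joint passes its speed limit or range.

## Working session

There is one attempt and no reset: what is moved stays moved. The work goes in short steps, Python scripts to look and compute and a shell command to move; the robot and the scene stay as the last step left them, time stands still between calls to the robot, and variables do not carry over. Pictures are saved under pics/ and viewed, at most 10 in all, crops included, and the job is handed in when it is done.

```bash
mkdir -p pics
cat > h.py <<'E'
from station import *
import numpy as np, cv2
def ray(cal,u,v,z):
    K=np.array([[cal["fx"],0,cal["cx"]],[0,cal["fy"],cal["cy"]],[0,0,1]])
    p=cv2.undistortPoints(np.array([[[u,v]]],float),K,np.array(cal["dist_coeffs"])).ravel()
    T=np.linalg.inv(np.array(cal["world_to_cam"]));d=T[:3,:3]@[p[0],p[1],1];o=T[:3,3]
    return o+d*(z-o[2])/d[2]
def proj(cal,P):
    K=np.array([[cal["fx"],0,cal["cx"]],[0,cal["fy"],cal["cy"]],[0,0,1]]);T=np.array(cal["world_to_cam"])
    return cv2.projectPoints(np.atleast_2d(np.array(P,float)),cv2.Rodrigues(T[:3,:3])[0],T[:3,3],K,np.array(cal["dist_coeffs"]))[0].reshape(-1,2)
def shot(n,f):
    im=snapshot(n);cv2.imwrite("pics/"+f,im[:,:,::-1]);return im
E
python3 - <<'E'
from h import *
for n in("top","scene","wrist"):
    shot(n,n+"0.png"); c=get_calibration(n); print(n,c["fx"],np.linalg.inv(np.array(c["world_to_cam"]))[:3,3])
s=sense();print(s["t"],s["tcp_pos"],s["tool_rot"])
E
```

```text
top 367.3948101575576 [ 0.29683357 -0.01303045  1.34175924]
scene 404.2699599454877 [-0.0892762  -1.05373725  1.05782843]
wrist 290.2061938139779 [0.08585831 0.62329461 0.37301579]
0.15 [0.16400149 0.60281622 0.40395785] [ 1.32503920e-01  9.91182127e-01 -7.97056468e-04 -2.60310465e-04]
```

View pics/top0.png

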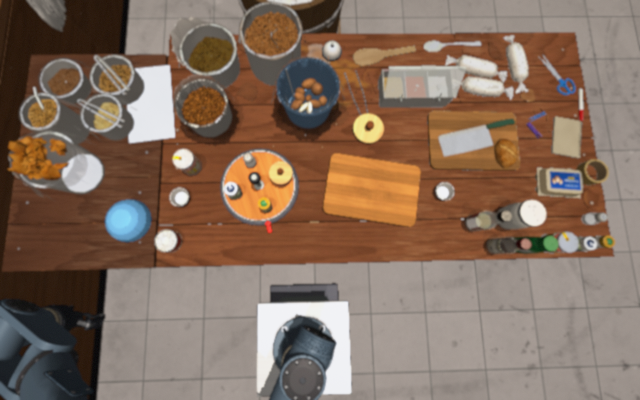

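View pics/scene0.png

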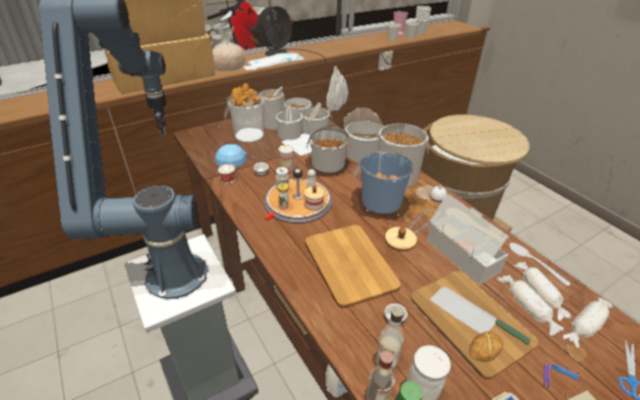

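Top view: the carousel is centred near (259,186) with its red pointer at (268,226). There are two candidate lids: (281,173) on the carousel pot and (369,127) lying on the table, which is larger. The one on the pot fits the description (closed on the red-banded pot, smaller). The bare board is at (372,190); the other board at (474,140) holds a knife and bread. I'll confirm the lid in an enlarged crop and measure.

Run:
```python
from h import *
t=cv2.imread("pics/top0.png");s=cv2.imread("pics/scene0.png")
a=cv2.resize(t[140:245,150:290],(560,420),interpolation=cv2.INTER_CUBIC)
b=cv2.resize(s[155:225,255:340],(240,198),interpolation=cv2.INTER_CUBIC)
o=np.zeros((420,800,3),np.uint8);o[:,:560]=a;o[:198,560:]=b;cv2.imwrite("pics/crop.png",o)
c=get_calibration("top")
hsv=cv2.cvtColor(t,cv2.COLOR_BGR2HSV)
def blobs(m,box):
    x0,y0,x1,y1=box;k=np.zeros_like(m);k[y0:y1,x0:x1]=m[y0:y1,x0:x1]
    n,l,st,ce=cv2.connectedComponentsWithStats(k)
    return [(st[i],ce[i]) for i in range(1,n) if st[i][4]>8]
red=cv2.inRange(hsv,(0,200,150),(6,255,255))|cv2.inRange(hsv,(172,180,150),(180,255,255))
for st,ce in blobs(red,(255,210,285,240)):print("red",st,ce,ray(c,*ce,0.012))
yel=cv2.inRange(hsv,(18,60,150),(32,200,255))
for st,ce in blobs(yel,(220,100,400,230)):print("yel",st,ce,ray(c,*ce,0.092))
for u,v in((281,173),(259,186)):print(ray(c,u,v,.1),ray(c,u,v,.014))
br=cv2.inRange(hsv,(8,120,170),(22,255,255));k=np.zeros_like(br);k[145:235,315:430]=br[145:235,315:430]
cn=max(cv2.findContours(k,0,2)[0],key=cv2.contourArea);r=cv2.minAreaRect(cn);print(r)
print(np.array([ray(c,*p,.022) for p in cv2.boxPoints(r)]),ray(c,*r[0],.022))
```

```text
red [266 225   5   8  11] [267.45454545 228.90909091] [0.40749463 0.12243458 0.012     ]
yel [353 113  30  30 653] [367.53445636 127.78101072] [ 0.75568393 -0.24368476  0.092     ]
yel [269 161  24  22 380] [280.34210526 172.08157895] [0.59750438 0.06978028 0.092     ]
yel [258 198  13  12  78] [263.98717949 203.96153846] [0.4862993  0.12624295 0.092     ]
[0.59227354 0.06699466 0.1       ] [0.6127347  0.07253692 0.014     ]
[0.54773394 0.14261152 0.1       ] [0.56511045 0.15339076 0.014     ]
((372.6520690917969, 188.9872283935547), (93.64664459228516, 61.08623123168945), 9.22988510131836)
[[ 0.4648613  -0.07345845  0.022     ]
 [ 0.69075696 -0.11610983  0.022     ]
 [ 0.6271478  -0.45962979  0.022     ]
 [ 0.40362964 -0.40603122  0.022     ]] [ 0.54474319 -0.26356006  0.022     ]
```

View pics/crop.png

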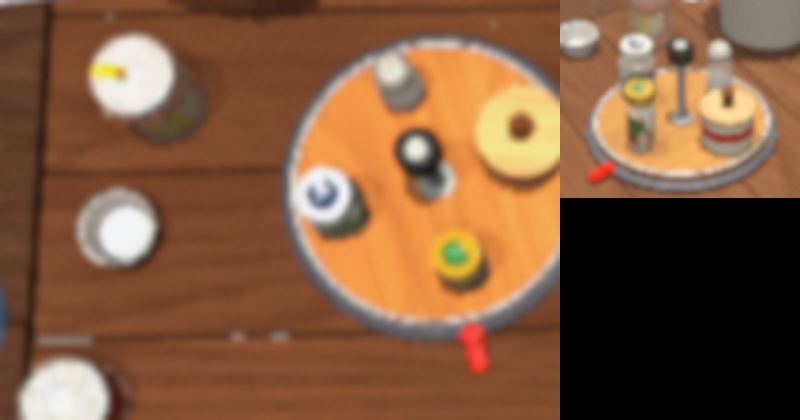

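The crop confirms it: red-banded pot with a pale lid and dark knob at top-view (280,171.5), 89 mm from the post base (259,185.5), matching the stated 88 mm. The pointer measures 162 mm from the axis. The pot is at -69° and the pointer at -169°, so I'll turn about -100°. Moving over the lid, closing axis tangential.

```bash
python3 -m jog '{"linear":[[33,-40,0],[33,-40,0],[33,-40,0],[33,-40,0],[33,-40,0],[33,-40,0],[33,-40,0],[33,-40,0],[33,-40,0],[33,-40,0],[33,-40,0],[33,-40,0]],"turn":[-0.9,-0.9,-0.9,-0.9,-0.9,-0.9,-0.9,-0.9,-0.9,-0.9,-0.9,-0.9]}' 0.8 30
python3 -m jog '{"linear":[[30,-40,-15],[0,0,-15],[0,0,0],[0,0,0]],"turn":[0,0,0,0]}'
python3 - <<'E'
from h import *
s=sense();c=get_calibration("wrist");im=shot("wrist","w1.png")
print(s["tcp_pos"],s["tool_rot"],np.linalg.inv(np.array(c["world_to_cam"]))[:3,3],proj(c,[.5975,.0698,.117]))
E
```

```text
t: 1.65
tcp_pos: [0.561, 0.1216, 0.4045]
tool_rot: [0.569, 0.822, -0.0, -0.0]
force: [0.3, 0.6, -0.3]
finger_gap: 0.801
gripper_force: 0.0
t: 2.15
tcp_pos: [0.5894, 0.0841, 0.3748]
tool_rot: [0.567, 0.823, -0.0, -0.0]
force: [1.5, -1.0, 0.9]
finger_gap: 0.798
gripper_force: 0.0
[0.58940942 0.0841185  0.37478783] [ 5.67468489e-01  8.23394988e-01 -1.32644217e-04 -4.36053928e-04] [0.5603979  0.1589087  0.34389061] [[317.47211394 221.84710908]]
```

View pics/w1.png

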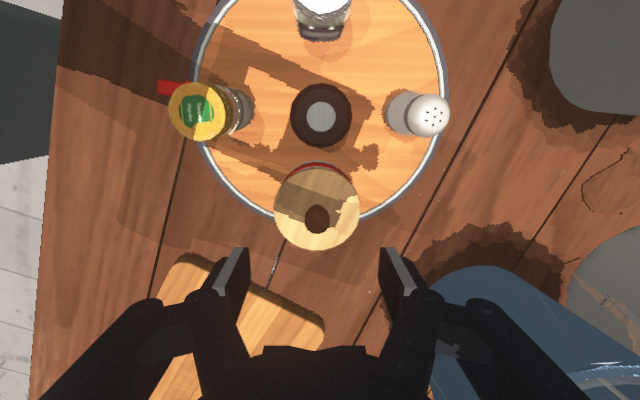

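Wrist view: lid knob at (317,219), lid disc around (316,207), black knob (321,115). The top-view estimate predicted (317.5,222), so they agree to a few mm. Refining.

Run:
```python
from h import *
c=get_calibration("wrist");im=cv2.imread("pics/w1.png");g=im.max(axis=2)
def blob(box,th):
    x0,y0,x1,y1=box;m=(g[y0:y1,x0:x1]<th).astype(np.uint8)
    cn=max(cv2.findContours(m,0,2)[0],key=cv2.contourArea);return cv2.minEnclosingCircle(cn)[0]+np.array([x0,y0]),cv2.minEnclosingCircle(cn)[1],cv2.boundingRect(cn)
p,r,b=blob((295,200,340,240),105);print("lid",p,r,b,ray(c,*p,.117))
p,r,b=blob((270,75,370,155),75);print("knob",p,r,b,ray(c,*p,.150))
print(ray(c,321,115,.157))
```

```text
lid [316.29801369 218.27814484] 14.379327774047852 (10, 4, 25, 29) [0.59587074 0.07239382 0.117     ]
knob [320.  115.5] 31.84739112854004 (20, 9, 62, 64) [0.5672929  0.15255581 0.15      ]
[0.56752164 0.15328883 0.157     ]
```

```bash
python3 -m jog '{"linear":[[6.5,-12.5,0],[0,0,-20],[0,0,-25],[0,0,-25],[0,0,-20],[0,0,-12],[0,0,-5],[0,0,0],[0,0,0]],"turn":[0,0,0,0,0,0,0,0,0]}' 0.8
python3 -m jog '{"linear":[[0,0,0],[0,0,0],[0,0,0],[0,0,0],[0,0,0],[0,0,0],[0,0,0],[0,0,0]],"turn":[0,0,0,0,0,0,0,0]}' 0 30
```

```text
t: 3.32
tcp_pos: [0.597, 0.0705, 0.2685]
tool_rot: [0.568, 0.823, 0.0, 0.001]
force: [-0.3, -0.9, 0.2]
finger_gap: 0.803
gripper_force: 0.0
t: 4.32
tcp_pos: [0.5967, 0.0706, 0.2681]
tool_rot: [0.568, 0.823, 0.0, 0.0]
force: [-1.2, 0.5, 5.1]
finger_gap: 0.241
gripper_force: 29.5
```

Gripped (gap ≈ 20 mm on the 22 mm knob). Lifting and carrying to the board centre (0.545, -0.264).

```bash
python3 -m jog '{"linear":[[0,0,5],[0,0,10],[0,0,20],[0,0,25],[0,0,20],[0,0,0],[0,0,0]],"turn":[0,0,0,0,0,0,0]}'
python3 -m jog '{"linear":[[-2,-15,0],[-6,-35,0],[-6,-40,0],[-6,-40,0],[-6,-40,0],[-6,-40,0],[-6,-40,0],[-6,-40,0],[-6,-30,0],[-2,-15,0],[0,0,0],[0,0,0]],"turn":[0,0,0,0,0,0,0,0,0,0,0,0]}'
python3 - <<'E'
from h import *
s=sense();im=shot("scene","s2.png");w=shot("wrist","w2.png");t=shot("top","t2.png");print(s["tcp_pos"],s["force"],s["finger_gap"])
o=np.zeros((600,800,3),np.uint8);o[:400,:640]=w[:,:,::-1]
o[400:600,:400]=cv2.resize(im[140:320,240:440,::-1],(400,200)) 
o[400:600,400:]=cv2.resize(t[120:240,200:440,::-1],(400,200));cv2.imwrite("pics/c2.png",o)
E
```

```text
t: 5.2
tcp_pos: [0.5962, 0.0706, 0.3471]
tool_rot: [0.568, 0.823, -0.0, -0.001]
force: [0.9, 0.0, -1.9]
finger_gap: 0.238
gripper_force: 29.5
t: 6.7
tcp_pos: [0.5446, -0.2634, 0.3474]
tool_rot: [0.568, 0.823, 0.0, -0.001]
force: [-0.5, -0.4, -1.9]
finger_gap: 0.242
gripper_force: 29.5
[ 0.54456885 -0.26344986  0.34737549] [-0.49247973 -0.37239234 -1.88246029] 0.24165746927726203
```

View pics/c2.png

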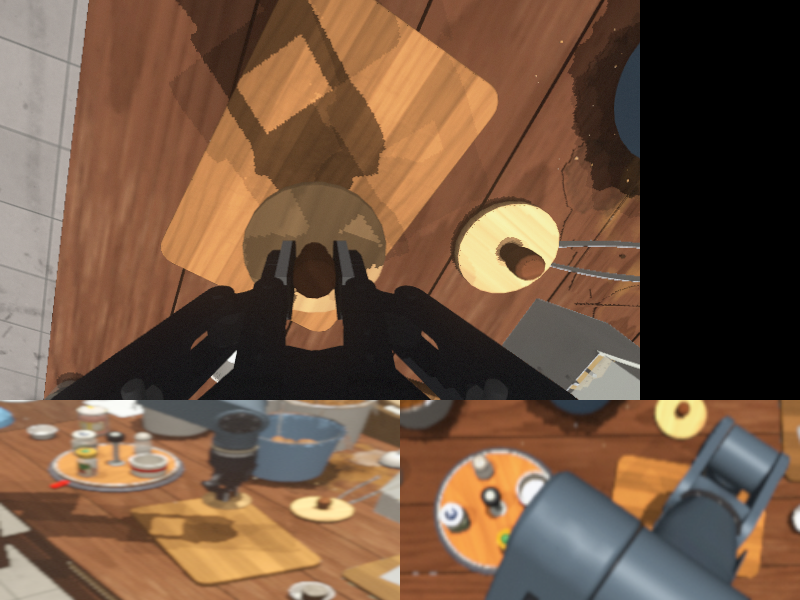

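The lid hangs level in the fingers at wrist (315,250) over the bare board, and the pot is open (white mouth in the top view). Lowering.

```bash
python3 -m jog '{"linear":[[0,0,-15],[0,0,-25],[0,0,-25],[0,0,-25],[0,0,-20],[0,0,-12],[0,0,-6],[0,0,-3],[0,0,0],[0,0,-2],[0,0,-2],[0,0,0]],"turn":[0,0,0,0,0,0,0,0,0,0,0,0]}'
```

```text
t: 8.35
tcp_pos: [0.5446, -0.2645, 0.2127]
tool_rot: [0.568, 0.823, 0.0, -0.0]
force: [-0.7, -0.2, -1.0]
finger_gap: 0.237
gripper_force: 29.5
```

```bash
python3 -m jog '{"linear":[[0,0,-1],[0,0,-1],[0,0,0],[0,0,0]],"turn":[0,0,0,0]}'
```

```text
t: 8.85
tcp_pos: [0.5446, -0.2645, 0.2107]
tool_rot: [0.568, 0.823, -0.0, -0.0]
force: [-0.3, 0.1, -1.7]
finger_gap: 0.239
gripper_force: 29.5
```

```bash
python3 -m jog '{"linear":[[0,0,-1],[0,0,0],[0,0,0]],"turn":[0,0,0]}'; python3 -m jog '{"linear":[[0,0,-1],[0,0,0],[0,0,0]],"turn":[0,0,0]}'
```

```text
t: 9.22
tcp_pos: [0.5446, -0.2644, 0.2106]
tool_rot: [0.568, 0.823, -0.0, 0.0]
force: [-1.7, -0.0, 4.6]
finger_gap: 0.238
gripper_force: 30.1
t: 9.6
tcp_pos: [0.5446, -0.2644, 0.2106]
tool_rot: [0.568, 0.823, -0.0, 0.0]
force: [-2.3, 1.2, 11.8]
finger_gap: 0.236
gripper_force: 30.5
```

Contact made. I'll ease the push and release.

```bash
python3 -m jog '{"linear":[[0,0,1.5],[0,0,0],[0,0,0]],"turn":[0,0,0]}'; python3 -m jog '{"linear":[[0,0,0],[0,0,0],[0,0,0],[0,0,0],[0,0,0],[0,0,0],[0,0,0],[0,0,0]],"turn":[0,0,0,0,0,0,0,0]}' 0.65
python3 -m jog '{"linear":[[0,0,5],[0,0,15],[0,0,30],[0,0,40],[0,0,40],[0,0,30],[0,0,0],[0,0,0],[0,0,0]],"turn":[0,0,0,0,0,0,0,0,0]}'
python3 - <<'E'
from h import *
s=sense();w=shot("wrist","w3.png");print(s["tcp_pos"],s["finger_gap"])
E
```

```text
t: 9.98
tcp_pos: [0.5448, -0.2645, 0.2106]
tool_rot: [0.568, 0.823, -0.0, 0.0]
force: [-1.3, 0.9, 6.4]
finger_gap: 0.237
gripper_force: 30.1
t: 10.98
tcp_pos: [0.5446, -0.2645, 0.2102]
tool_rot: [0.568, 0.823, 0.0, 0.0]
force: [0.0, -0.4, 0.3]
finger_gap: 0.649
gripper_force: 0.0
t: 12.1
tcp_pos: [0.5442, -0.2642, 0.3688]
tool_rot: [0.568, 0.823, 0.0, -0.002]
force: [-0.0, -0.2, 0.4]
finger_gap: 0.65
gripper_force: 0.0
[ 0.54417142 -0.26418538  0.36879249] 0.6501730949778525
```

View pics/w3.png

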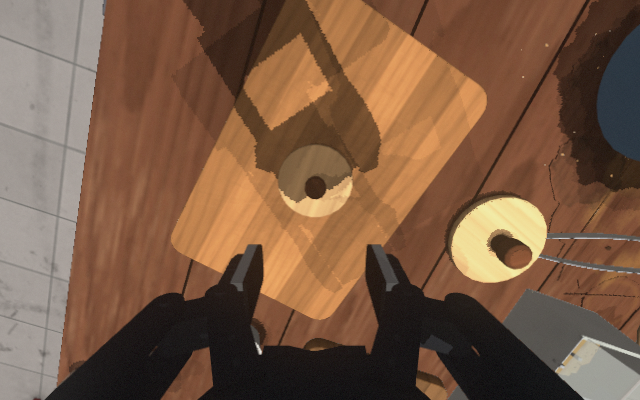

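The lid stands upright on the board, disc centre near (315,181) and clear of every edge. Next to the black knob, closing axis at about 66° so the fingers sit between the jars.

```bash
python3 -m jog '{"linear":[[2,20,0],[2,38,0],[2,40,0],[2,40,0],[2,40,0],[2,40,0],[2,40,0],[2,40,0],[2,40,0],[2,40,0],[2,25,0],[1,14,0]],"turn":[0,0.9,0.9,0.9,0.9,0.9,0.9,0.9,0.9,0.9,0.9,0]}'
python3 -m jog '{"linear":[[0,0,0],[0,0,0]],"turn":[0,0]}'
python3 - <<'E'
from h import *
s=sense();c=get_calibration("wrist");w=shot("wrist","w4.png");t=shot("top","t4.png");print(s["tcp_pos"],s["tool_rot"],proj(c,[.567,.153,.157]))
E
```

```text
t: 13.65
tcp_pos: [0.5668, 0.1548, 0.3697]
tool_rot: [0.209, 0.978, -0.0, -0.001]
force: [-0.2, -0.1, 0.2]
finger_gap: 0.653
gripper_force: 0.0
t: 13.9
tcp_pos: [0.5675, 0.152, 0.37]
tool_rot: [0.21, 0.978, -0.0, -0.0]
force: [0.4, 0.8, -0.2]
finger_gap: 0.652
gripper_force: 0.0
[0.56750273 0.15197423 0.37003027] [ 2.10391943e-01  9.77617048e-01 -2.73882696e-04 -2.50033950e-04] [[316.15456466 224.90556588]]
```

View pics/w4.png

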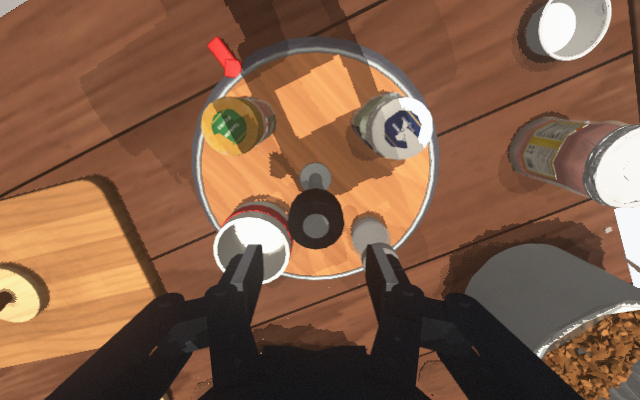

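Wrist view: black knob at (316,220), predicted (316,225); the open pot with red band is at (252,245), the pointer at (225,58), and the jars lie diagonal to the fingers. Descend, grip, and measure the turn angle from this picture.

```bash
python3 - <<'E'
from h import *
c=get_calibration("wrist");im=cv2.imread("pics/w4.png");h=cv2.cvtColor(im,cv2.COLOR_BGR2HSV)
m=cv2.inRange(h,(0,190,150),(6,255,255))|cv2.inRange(h,(174,190,150),(180,255,255));m[100:]=0;m[:,:190]=0;m[:,260:]=0
M=cv2.moments(m,True);p=M["m10"]/M["m00"],M["m01"]/M["m00"];P=ray(c,*p,.014)
A=np.array([.567,.153]);B=ray(c,252,245,.084);k=ray(c,316,220,.157);print(p,P,B,k)
for Q in(P,B):d=Q[:2]-A;print(np.hypot(*d),np.degrees(np.arctan2(d[1],d[0])))
E
python3 -m jog '{"linear":[[0,1,-15],[0,0,-20],[0,0,-20],[0,0,-10],[0,0,-5],[0,0,0],[0,0,0]],"turn":[0,0,0,0,0,0,0]}' 0.75
python3 -m jog '{"linear":[[0,0,0],[0,0,0],[0,0,0],[0,0,0],[0,0,0],[0,0,0],[0,0,0],[0,0,0]],"turn":[0,0,0,0,0,0,0,0]}' 0 50
```

```text
(221.4508670520231, 53.73988439306358) [0.41273836 0.11752883 0.014     ] [0.59038001 0.07393615 0.084     ] [0.56393033 0.15401769 0.157     ]
0.15828726580369515 -167.05041326658053
0.08244827218160036 -73.52650243533749
t: 14.88
tcp_pos: [0.5679, 0.1535, 0.3008]
tool_rot: [0.21, 0.978, 0.0, 0.001]
force: [0.4, -0.2, -0.0]
finger_gap: 0.751
gripper_force: 0.0
t: 15.88
tcp_pos: [0.5676, 0.1532, 0.3012]
tool_rot: [0.209, 0.978, -0.001, 0.0]
force: [-1.6, -2.4, 6.1]
finger_gap: 0.451
gripper_force: 50.2
```

Knob gripped at about 38 mm. Turning -95°, then checking.

```bash
python3 -m jog '{"linear":[[0,0,0],[0,0,0],[0,0,0],[0,0,0],[0,0,0],[0,0,0],[0,0,0],[0,0,0],[0,0,0],[0,0,0],[0,0,0],[0,0,0]],"turn":[-0.5,-0.8,-0.8,-0.8,-0.8,-0.8,-0.8,-0.8,-0.8,-0.8,-0.8,-0.8]}'
python3 -m jog '{"linear":[[0,0,0],[0,0,0],[0,0,0],[0,0,0],[0,0,0],[0,0,0],[0,0,0],[0,0,0],[0,0,0],[0,0,0],[0,0,0],[0,0,0]],"turn":[-0.8,-0.8,-0.8,-0.8,-0.8,-0.8,-0.8,-0.8,-0.8,-0.8,-0.8,-0.9]}'
python3 -m jog '{"linear":[[0,0,0],[0,0,0],[0,0,0]],"turn":[0,0,0]}'
python3 - <<'E'
from h import *
w=shot("wrist","w5.png");t=shot("top","t5.png");s=shot("scene","s5.png")
o=np.zeros((600,800,3),np.uint8);o[:400,:640]=w[:,:,::-1]
o[400:,:340]=cv2.resize(s[155:230,255:340,::-1],(340,200)) 
o[400:,400:]=cv2.resize(t[140:240,200:400,::-1],(400,200));cv2.imwrite("pics/c5.png",o)
E
```

```text
t: 17.38
tcp_pos: [0.5675, 0.1531, 0.3012]
tool_rot: [0.579, 0.815, -0.001, 0.0]
force: [-1.8, -3.2, 5.4]
finger_gap: 0.449
gripper_force: 50.3
t: 18.88
tcp_pos: [0.5674, 0.153, 0.3012]
tool_rot: [0.863, 0.505, -0.001, 0.0]
force: [-1.5, -3.0, 5.7]
finger_gap: 0.454
gripper_force: 50.3
t: 19.25
tcp_pos: [0.5674, 0.153, 0.3012]
tool_rot: [0.863, 0.506, -0.001, 0.0]
force: [-2.1, -2.8, 6.9]
finger_gap: 0.451
gripper_force: 50.2
```

View pics/c5.png

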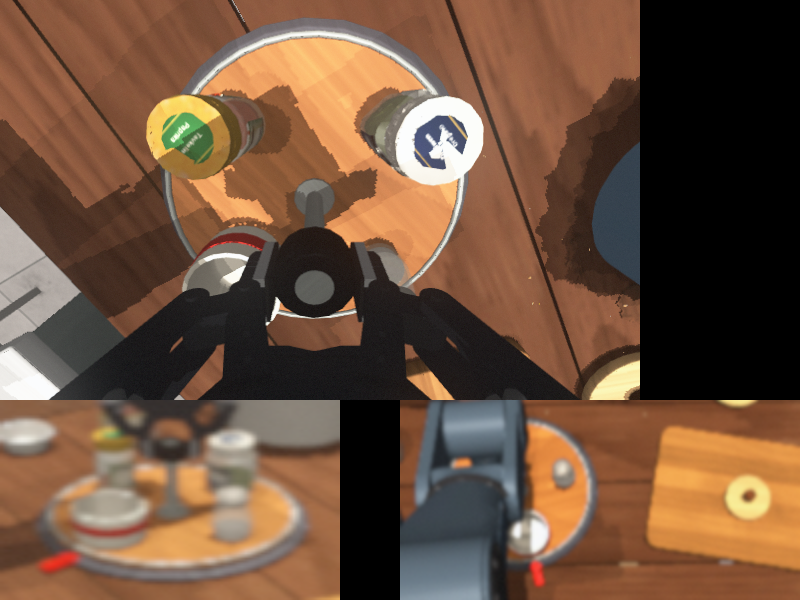

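The turntable followed without slipping: the jars hold the same place in the wrist frame, and the pot is near the pointer (scene inset: pot (110,515), pointer (58,562)). The lid is still on the board. Measuring the remaining angle.

Run:
```python
from h import *
A=np.array([.5675,.153]);ang=lambda Q:(np.hypot(*(Q[:2]-A)),np.degrees(np.arctan2(*(Q[:2]-A)[::-1])))
for n,f,pb,rb in(("top","t5",(254,196,277,220),(262,215,276,238)),("top","t4",None,(262,215,276,238)),("scene","s5",(270,184,295,212),(262,208,277,222))):
    c=get_calibration(n);im=cv2.imread(f"pics/{f}.png");h=cv2.cvtColor(im,cv2.COLOR_BGR2HSV)
    def cen(m,b):
        k=np.zeros_like(m);k[b[1]:b[3],b[0]:b[2]]=m[b[1]:b[3],b[0]:b[2]]
        cn=max(cv2.findContours(k,0,1)[0],key=cv2.contourArea);M=cv2.moments(k,True)
        return (M["m10"]/M["m00"],M["m01"]/M["m00"]),cv2.minEnclosingCircle(cn),cv2.boundingRect(cn)
    red=cv2.inRange(h,(0,190,130),(6,255,255))|cv2.inRange(h,(174,190,130),(180,255,255))
    r=cen(red,rb);print(f,"ptr",r[0],ang(ray(c,*r[0],.012)))
    if pb:
        p=cen(cv2.inRange(h,(0,0,90),(180,70,255)),pb);print(" pot",p);print(ang(ray(c,*p[1][0],.084)))
    for a in(-170,-165):
        print(a,proj(c,[[A[0]+.088*np.cos(np.radians(a)),A[1]+.088*np.sin(np.radians(a)),.084],[A[0]+.165*np.cos(np.radians(a)),A[1]+.165*np.sin(np.radians(a)),.012]]).round(1).tolist())
```

```text
t5 ptr (268.359375, 227.25) (np.float64(0.15777977871367901), np.float64(-167.62856994306145))
 pot ((264.83565459610026, 207.53481894150417), ((263.28570556640625, 206.0), 11.055622100830078), (254, 196, 21, 21))
(np.float64(0.09014391682969905), np.float64(-164.90050014422437))
-170 [[260.9, 205.9], [266.9, 229.6]]
-165 [[263.1, 205.4], [270.8, 228.7]]
t4 ptr (268.3015873015873, 227.20634920634922) (np.float64(0.15757782680310983), np.float64(-167.6897266286191))
-170 [[260.9, 205.9], [266.9, 229.6]]
-165 [[263.1, 205.4], [270.8, 228.7]]
s5 ptr (268.89473684210526, 215.71052631578948) (np.float64(0.1584136869511298), np.float64(-166.3699123923116))
 pot ((281.6884735202492, 196.9532710280374), ((281.58642578125, 192.88272094726562), 10.402480125427246), (273, 184, 19, 19))
(np.float64(0.08147725631230987), np.float64(-170.5280090296897))
-170 [[280.4, 193.6], [266.0, 215.2]]
-165 [[281.6, 194.4], [268.3, 216.9]]
```

Pointer at -167.3°; pot at about -165.2° (top view -164.9°, lid start plus turn -165.5°). One last -2° trim, well inside the 8° tolerance, then hand in while gripping.

```bash
python3 -m jog '{"linear":[[0,0,0],[0,0,0],[0,0,0],[0,0,0],[0,0,0],[0,0,0],[0,0,0],[0,0,0]],"turn":[-0.2,-0.2,0,0,0,0,0,0]}' && python3 -c "
from station import *
s=sense();print(s['t'],s['gripper_force'],s['finger_gap']);print(sign_off())"
```

```text
t: 20.4
tcp_pos: [0.5674, 0.153, 0.3012]
tool_rot: [0.871, 0.491, -0.001, 0.0]
force: [-2.2, -2.3, 5.6]
finger_gap: 0.452
gripper_force: 50.2
20.4 50.246189259923995 0.45248315338785067
the job is handed in; nothing more can be done
None
```

I handed the job in at 20.4 s: the lid stands upright on the cutting board, the open pot is within about 1° of the pointer line by my measurements, and the gripper still holds the black knob at 50 N. The sign-off returned no verdict.

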